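# Empty the sorter tray of fittings into the parts bin

### The job

Draw the steel sorter tray straight up out of its grey dock by the orange grip bar, keeping it level so that the three push-in fittings stay on it. Carry it over the blue parts bin and tip it spout down, to about 45 degrees and with the spout a few centimetres above the bin, so that all three fittings slide off into the bin. Finish while still holding the empty tray like that, tipped and still, spout over the bin and touching neither bin nor dock; leave the oil bottle, test block and tape roll where they are.

Things in the scene. Friction and masses are not known exactly. Their poses are not given: they have to be found in the camera images.
- tray: polished steel sorter tray, 0.16 kg, floor 120 mm (x) by 84 mm (y), 3 mm thick. Origin: centre of its underside; x points from the open spout edge (at x = -60 mm, no wall) to the back wall, y along the grip bar, z up. Walls 4 mm thick and 19 mm high (from the underside) on the +x, +y and -y sides. The floor is slippery: the fittings begin to slide at about 11 to 17 degrees of tilt. Its centre of mass lies about 30 mm above the underside, near the middle
- tray_grip (a point): centre of the tray's orange grip bar, on the tray's middle axis 75 mm above its underside. The bar runs along the tray's y, is 14 mm thick (along the tray's x), 22 mm high (64 to 86 mm above the underside) and 84 mm long, carried at both ends by posts 14 mm wide (along x) and 4 mm thick that rise from the side walls; free space under it, so it can be gripped from above across its 14 mm
- tray_spout (a point): middle of the tray's open spout edge, on the upper face of the floor (tray frame -60, 0, 3 mm)
- dock: grey holder fixed to the table, 170 x 106 mm, 30 mm high. Origin: centre of its underside; axes like the tray's when it is docked. The tray stands on the pocket floor, 6 mm above the table, with 3 mm play all round; pocket walls are 24 mm high above that floor (18 mm at the spout side), so the tray is clear when raised by 30 mm or more; it comes out straight up
- bin: blue open parts bin fixed to the table, outside 160 mm (x) by 150 mm (y), 166 x 156 mm over its rim, 45 mm high, walls and floor 4 mm thick. Origin: centre of its underside, z up
- fitting_0_center (a point): brass push-in fitting with a black sleeve and blue end, 12 x 32 x 14 mm, 14 g, lying loose in the sorter tray; its centre
- fitting_1_center (a point): brass push-in fitting with a black sleeve and blue end, 12 x 32 x 14 mm, 14 g, lying loose in the sorter tray; its centre
- fitting_2_center (a point): brass push-in fitting with a black sleeve and blue end, 12 x 32 x 14 mm, 14 g, lying loose in the sorter tray; its centre
- push_fitting_0: the same fitting 0; origin at the middle of its underside, its length along its y
- push_fitting_1: the same fitting 1; origin at the middle of its underside, its length along its y
- push_fitting_2: the same fitting 2; origin at the middle of its underside, its length along its y
- oil_bottle: cream oil bottle with red nozzle, 41 mm diameter, 125 mm high, standing loose; origin at the centre of its underside. A bystander
- seal_block_1: aluminium test block with a round recess, 44 x 50 x 18 mm, loose; origin at the centre of its underside. A bystander
- tape_roll_0: roll of blue tape lying flat, 71 mm diameter, 23 mm high, loose; origin at the centre of its underside. A bystander

How it is judged:
On the way, in this order (a step that is already met when the one before it is completed fails the run):
1. the tray is out of its dock, held nearly level, with all three fittings on it (z of tray in the frame of dock above 0.035 m and angle between tray's own z axis and vertical below 0.3 rad and contact force between tray and the fingers above 1 N and z of fitting_0_center in the frame of tray between 0 and 0.045 m and x of fitting_0_center in the frame of tray between -0.062 and 0.062 m and y of fitting_0_center in the frame of tray between -0.045 and 0.045 m and z of fitting_1_center in the frame of tray between 0 and 0.045 m and x of fitting_1_center in the frame of tray between -0.062 and 0.062 m and y of fitting_1_center in the frame of tray between -0.045 and 0.045 m and z of fitting_2_center in the frame of tray between 0 and 0.045 m and x of fitting_2_center in the frame of tray between -0.062 and 0.062 m and y of fitting_2_center in the frame of tray between -0.045 and 0.045 m), for 0.2 s.
2. all three fittings are in the bin (x of fitting_0_center in the frame of bin between -0.078 and 0.078 m and y of fitting_0_center in the frame of bin between -0.073 and 0.073 m and z of each of fitting_0_center, fitting_1_center, fitting_2_center in the frame of bin below 0.045 m and x of fitting_1_center in the frame of bin between -0.078 and 0.078 m and y of fitting_1_center in the frame of bin between -0.073 and 0.073 m and x of fitting_2_center in the frame of bin between -0.078 and 0.078 m and y of fitting_2_center in the frame of bin between -0.073 and 0.073 m), for 0.2 s.
At the end, for the whole second after the job is handed in: All three fittings lie at rest below the bin's rim, off the tray. The fingers hold the tray still, spout end down, tipped at least 35 degrees, the middle of its spout edge within the bin's outline and 3 to 120 mm above the rim; the tray touches neither bin nor dock (all of step 2 and linear speed of each of push_fitting_0, push_fitting_1, push_fitting_2 below 0.05 m/s and contact force between tray and push_fitting_0 below 0.02 N and contact force between tray and push_fitting_1 below 0.02 N and contact force between tray and push_fitting_2 below 0.02 N and contact force between tray and the fingers above 1 N and contact force between tray and bin below 0.1 N and contact force between tray and dock below 0.1 N and angle between tray's own x axis and vertical below 0.96 rad and z of tray_spout in the frame of bin between 0.048 and 0.165 m and x of tray_spout in the frame of bin between -0.085 and 0.085 m and y of tray_spout in the frame of bin between -0.08 and 0.08 m and linear speed of tray below 0.03 m/s and angular speed of tray below 0.2 rad/s); the arm keeps its last pose, push and grip.
It fails at once if the oil bottle is pushed more than 25 mm or tilted over (distance of oil_bottle from where it was at the start of the episode above 0.025 m or angle between oil_bottle's own z axis and vertical above 0.5 rad).
It fails at once if the aluminium test block is pushed more than 25 mm or tilted over (distance of seal_block_1 from where it was at the start of the episode above 0.025 m or angle between seal_block_1's own z axis and vertical above 0.5 rad).
It fails at once if the blue tape roll is pushed more than 25 mm or tilted over (distance of tape_roll_0 from where it was at the start of the episode above 0.025 m or angle between tape_roll_0's own z axis and vertical above 0.5 rad).
It also fails if it takes over 40 s, if anything falls off the work surface, if the arm or the gripper's body presses on something with over 40 N, if the wrist force passes 120 N, or if a joint passes its speed limit or range.

### The arm

A 7-joint arm with a two-finger parallel gripper is mounted at the origin on a cart in front of the work surface, level with it; the furniture and walls round the work are solid. World frame = base frame: x ahead of the robot, y to its left, z up, the work surface at z = 0. Lengths are in m, angles in rad, forces in N, time in s.
With the tool pointing down it reaches from about 0.425 to 1.025 m from the base axis. Payload 3.6 kg.
Tool frame: the origin (TCP) lies midway between the tips of the shut fingers; the grasp point (between the pads) lies 19 mm behind it (grip_depth is the distance from the TCP to the grasp point, in m); z points along the fingers, y is the line along which they close (so a half turn about z gives the same grasp; the last joint's range is limited). The gripper opens to 85 mm and grips with 20 to 120 N. Pads are 22 mm wide; open, the fingers measure 114 mm over their backs; the gripper's body (76 mm by 85 mm) begins 54 mm behind the grasp point. The pads swing forward as they close: fully open they stand 13 mm farther back than shut.
Start: joints at [1.185, 0.591, 0.048, 1.609, -0.033, 0.943, -0.034], TCP at [0.209, -0.694, 0.231] pointing down, gripper open.
Joint ranges: [-2.69, 2.69], [-0.47, 2.24], [-1.27, 1.36], [0.19, 2.51], [-1.53, 4.68], [0.08, 2.07], [-3.09, 3.09]. Speed limits (rad/s): [2.57, 2.57, 3.14, 3.14, 3.14, 3.14, 3.14].

### API

Orientations are given as a unit quaternion [w, x, y, z].
In Python, from workcell import * gives the robot as it stands. Calls block until the motion is done:
- reach(position, orientation): joint-space move of the TCP to a pose.
- move_straight(position, frame=None, vel=0.15): straight line of the TCP; frame=None keeps the orientation; vel is the mean speed in m/s.
- movej(angles): joint-space move.
- let_go() and grasp(grasp_force=None): open the fingers fully, or close them until they stop; grasp_force is the grip in N (None keeps the last).
- wait(seconds).
- solve_ik(position, orientation): joint angles nearest the present ones, or None.
- read_state(): the state.
- read_camera(name): name is "scene" or "top" or "wrist"; returns the picture (480x640x3 uint8, red, green, blue); there is no depth.
- get_calibration(name): a dict with "vertical_fov" (degrees; the focal length in pixels is half the picture's height over the tangent of half this angle, whatever the lens; pixels are square), "cx", "cy" (the principal point, pixels), "origin" and "rotation" of the camera in the world. Camera axes: x right, y down, z forward; pixel columns grow to the right and rows downward; lengths in m; the calibration is good to about 2 mm. A picture is of the moment at which its call begins: read the wrist's pose just before it. get_calibration takes no time and is no camera call; for the wrist camera it gives the pose at the moment of the call.
A pose or a line that the arm cannot do raises Unreachable and nothing moves.
- sign_off(): hands the job in; it is judged then, once.
The state is a dict: "t": time; "joint_positions": joint angles; "dq": joint speeds; "effort": joint torques, N m; "eef_pos": TCP position; "ee_rot": TCP orientation; "contact_force": force on the tool from outside, world axes, zero at the start; "wrist_torque": the same for the moment, N m; "finger_gap": finger opening in m; "finger_force": force on a finger pad.
Only numpy, scipy, OpenCV 4.12 (cv2) and the standard library are available. Lean on these libraries where they do the work, as an engineer would, in place of code of your own. Each camera call takes 0.05 s, during which the arm holds its last target. There are 200 camera calls.

## Working session

There is one attempt and no reset: what is moved stays moved. The work goes in short steps, each a Python script; the robot and the scene stay as the last script left them, time stands still between calls to the robot, and variables do not carry over. Pictures are saved under pics/ and viewed, at most 10 in all, crops included, and the job is handed in when it is done.

```bash
mkdir -p pics
python3 - <<'E'
from workcell import *
import cv2
for n in("scene","top"):
    cv2.imwrite(f"pics/{n}0.png",read_camera(n)[:,:,::-1]); print(n,get_calibration(n))
print(read_state())
E
```

```text
scene {'vertical_fov': 45.414465379959545, 'cx': 311.0690666523874, 'cy': 233.33305803833144, 'origin': array([-0.53583357, -0.46492708,  0.81285391]), 'rotation': array([-0.41398086,  0.7453683 , -0.45464643,  0.25757052])}
top {'vertical_fov': 44.614309645870456, 'cx': 322.89290706848544, 'cy': 235.76160761971568, 'origin': array([0.40543966, 0.03568541, 1.2565861 ]), 'rotation': array([-0.04778971,  0.71231195, -0.69970888,  0.02711671])}
{'t': 0.1, 'joint_positions': array([ 1.18552889,  0.59204851,  0.04827598,  1.60967285, -0.0333243 ,
        0.94268876, -0.03367966]), 'dq': array([ 0.00165989, -0.00252438,  0.00087516, -0.00117411,  0.00028767,
        0.00024856,  0.00095326]), 'effort': array([ 4.89697151e-03, -5.49991000e+01,  1.55323081e+00, -1.98824108e+01,
        9.67634493e-03,  3.81147445e-03,  1.57053826e-06]), 'eef_pos': array([ 0.20836599, -0.69364892,  0.23024719]), 'ee_rot': array([-9.89388454e-04,  9.89369300e-01,  1.45421373e-01, -1.85207823e-04]), 'contact_force': array([-0.23696445,  0.1235772 ,  0.12618418]), 'wrist_torque': array([-0.01869895, -0.03051077,  0.02968433]), 'finger_force': 0.0, 'finger_gap': 0.08534663007366136}
```

View pics/scene0.png

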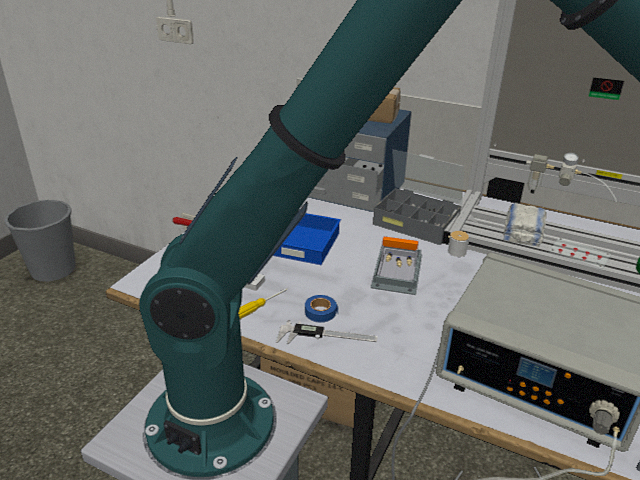

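View pics/top0.png

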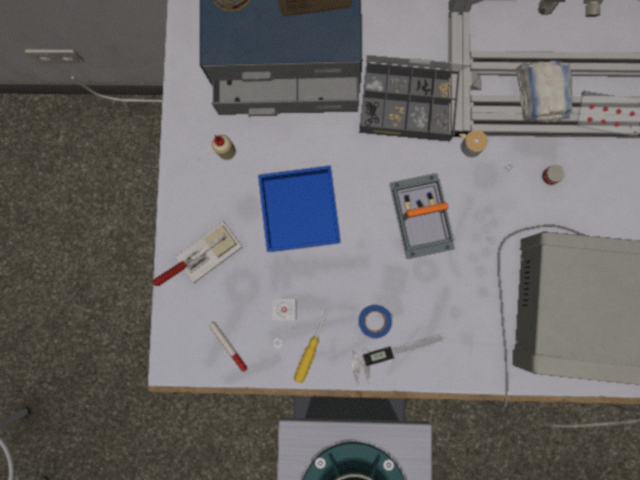

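The scene view shows the dock at about (397,268) and the bin at (310,240). In the top view the dock is centred near (422,215), the orange bar near (426,210) and the bin near (300,208). The tape is at (375,321), the bottle at (222,146) and the block at (285,309). I'll enlarge the top view.

Run:
```python
import cv2
a=cv2.imread("pics/top0.png")
cv2.imwrite("pics/c1.png",cv2.resize(a[160:270,380:465],None,fx=7,fy=7,interpolation=cv2.INTER_CUBIC)[:600*2,:][:770])
c=cv2.resize(a[165:265,380:465],None,fx=6,fy=6,interpolation=cv2.INTER_CUBIC)
cv2.imwrite("pics/c1.png",c)
cv2.imwrite("pics/c2.png",cv2.resize(a[155:260,250:350],None,fx=5,fy=5,interpolation=cv2.INTER_CUBIC))
```

```text
(no output)
```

View pics/c1.png

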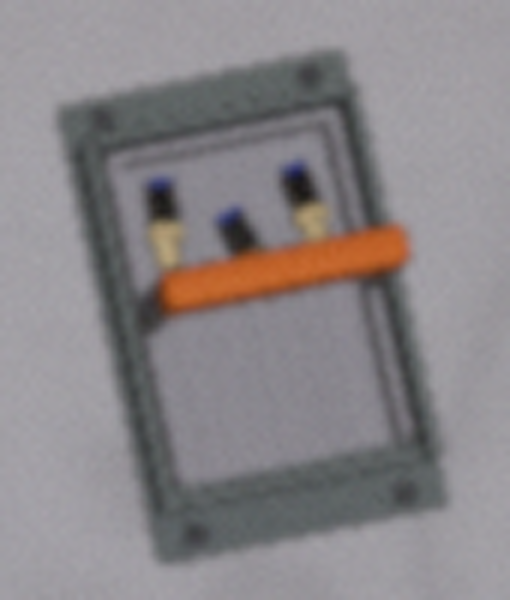

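View pics/c2.png

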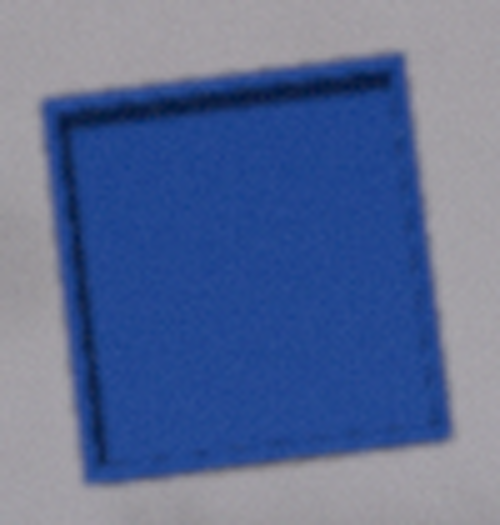

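The spout edge, which has no wall, is at the lower end of the crop, facing the robot. The back wall and the fittings are at the far end, and the bar's middle is at crop (286,270). Next step: compute poses.

```bash
cat > h.py <<'E'
from workcell import *
import numpy as np, cv2
from scipy.spatial.transform import Rotation as R
def rot(q): return R.from_quat(np.r_[q[1:],q[0]])
def quat(r): q=r.as_quat(); return np.r_[q[3],q[:3]]
def ray(cal,u,v,z):
    f=240/np.tan(np.radians(cal["vertical_fov"]/2))
    d=rot(cal["rotation"]).apply([(u-cal["cx"])/f,(v-cal["cy"])/f,1]); o=np.array(cal["origin"])
    return o+d*(z-o[2])/d[2]
def proj(cal,p):
    f=240/np.tan(np.radians(cal["vertical_fov"]/2))
    c=rot(cal["rotation"]).inv().apply(np.atleast_2d(p)-cal["origin"]); return c[:,:2]/c[:,2:]*f+[cal["cx"],cal["cy"]]
E
python3 - <<'E'
from h import *
np.set_printoptions(precision=4,suppress=True)
c=get_calibration("top")
def g(pts,s,o,z): return np.array([ray(c,(u+.5)/s-.5+o[0],(v+.5)/s-.5+o[1],z) for u,v in pts])
d=g([(58,103),(345,48),(443,503),(157,562)],6,(380,165),.03)
b=g([(43,100),(403,55),(453,437),(87,483)],5,(250,155),.045)
bar=g([(165,290),(405,242),(286,270)],6,(380,165),.092)
for n,p in(("dock",d),("bin",b)):
    x=p[0]+p[1]-p[2]-p[3]; y=p[0]+p[3]-p[1]-p[2]
    print(n,p.mean(0),"yaw",np.degrees(np.arctan2(x[1],x[0])),np.degrees(np.arctan2(-y[0],y[1])),"size",np.linalg.norm(x)/2,np.linalg.norm(y)/2)
e=bar[0]-bar[1]; print("bar",bar,np.degrees(np.arctan2(-e[0],e[1])),np.linalg.norm(e))
for n,u,v,z in(("tape",375,321,.023),("bottle",222,146,.1),("block",285,309,.018),("cab",285,110,.1)): print(n,ray(c,u,v,z))
E
```

```text
dock [ 0.5831 -0.1337  0.03  ] yaw 12.125115688302591 12.245795097835964 size 0.1652070953246722 0.10248275999751438
bin [0.5916 0.124  0.045 ] yaw 8.293187900956449 8.075284419742417 size 0.1634988246587171 0.15350765190993176
bar [[ 0.5778 -0.0968  0.092 ]
 [ 0.5952 -0.1765  0.092 ]
 [ 0.5852 -0.137   0.092 ]] 12.306806642726833 0.08158819714443005
tape [ 0.3596 -0.039   0.023 ]
bottle [0.7083 0.2794 0.1   ]
block [0.3805 0.1501 0.018 ]
cab [0.7849 0.1531 0.1   ]
```

```bash
cat >> h.py <<'E'
def trayR(yaw,tilt): # tilt>0: spout down
    return R.from_euler("z",yaw,degrees=True)*R.from_euler("y",-tilt,degrees=True)
def tool(yaw,tilt,s): # tool y = s*tray x, tool z = -tray z
    return trayR(yaw,tilt)*R.from_matrix(np.array([[0,s,0],[s,0,0],[0,0,-1.]]))
def tcp_from_spout(sp,yaw,tilt,dz=0.072): # grip point 72 mm above floor, TCP 19 beyond
    return np.array(sp)+trayR(yaw,tilt).apply([.06,0,dz-.019])
BIN=np.array([.5916,.124,0]); BY=8.2
def spout_goal(dx=.03,z=.085): return BIN+R.from_euler("z",BY,degrees=True).apply([dx,0,z])
E
python3 - <<'E'
from h import *
np.set_printoptions(precision=3,suppress=True)
for s in(1,-1):
    print(s,"above",solve_ik([.584,-.136,.25],quat(tool(12.2,0,s))))
    print("grasp",solve_ik([.584,-.136,.062],quat(tool(12.2,0,s))))
    for y in(8,-10,-25,-40):
        for t in(0,25,46): print(y,t,solve_ik(tcp_from_spout(spout_goal(),y,t),quat(tool(y,t,s))))
E
```

```text
1 above [ 0.496  0.447 -0.47   1.867  0.255  0.887  0.116]
grasp [ 0.388  0.688 -0.334  1.99   0.424  0.531 -0.032]
8 0 [ 0.009  0.687 -0.417  1.734  0.367  0.799 -0.443]
8 25 [-0.394  0.509  0.127  2.117  0.051  0.088 -0.206]
8 46 [ 0.416  0.775 -1.07   2.366  2.249  0.938 -2.185]
-10 0 [-0.015  0.671 -0.337  1.745  0.298  0.776 -0.673]
-10 25 [-0.613  0.539  0.355  2.107  0.212  0.142 -0.719]
-10 46 [ 0.265  0.794 -1.073  2.319  1.994  1.187 -2.345]
-25 0 [-0.037  0.655 -0.271  1.764  0.24   0.754 -0.867]
-25 25 [-0.68   0.561  0.402  2.077  0.412  0.251 -1.188]
-25 46 [ 0.169  0.826 -1.073  2.237  1.794  1.357 -2.463]
-40 0 [-0.063  0.638 -0.205  1.791  0.183  0.731 -1.064]
-40 25 [-0.698  0.58   0.396  2.033  0.458  0.391 -1.492]
-40 46 [-1.297  0.921  1.063  2.187 -0.084  0.099 -1.202]
-1 above [-0.119  0.432  0.374  1.894 -0.205  0.852 -2.57 ]
grasp [-0.118  0.708  0.392  2.013 -0.525  0.519 -2.276]
8 0 [-0.524  0.69   0.403  1.76  -0.368  0.767 -2.937]
8 25 [-0.689  0.567  0.541  2.129 -1.281  0.23  -2.061]
8 46 [ 0.416  0.775 -1.07   2.366  2.249  0.938  0.957]
-10 0 [ 0.396  0.906 -1.075  1.726  0.898  1.087  1.983]
-10 25 [-1.081  0.87   1.17   2.124 -1.467  0.597 -2.293]
-10 46 [ 0.265  0.794 -1.073  2.319  1.994  1.187  0.796]
-25 0 [ 0.421  0.898 -1.075  1.743  0.897  1.078  1.735]
-25 25 [-1.091  0.846  1.117  2.092 -1.201  0.486 -2.804]
-25 46 [-0.061  0.658 -0.7    2.246  1.774  1.068  0.587]
-40 0 [ 0.445  0.887 -1.075  1.768  0.895  1.064  1.482]
-40 25 [ 0.078  0.641 -0.702  1.998  1.196  0.877  1.028]
-40 46 [-0.246  0.647 -0.514  2.143  1.513  1.076  0.538]
```

Run:
```python
from h import *
np.set_printoptions(precision=2,suppress=True)
reach([.584,-.136,.25],quat(tool(12.2,0,1)))
c=get_calibration("wrist"); a=read_camera("wrist")
print(read_state()["eef_pos"],read_state()["t"])
x=R.from_euler("z",12.2,degrees=True)
print(proj(c,[x.apply([0,dy,.092])+[.584,-.136,0] for dy in(-.042,0,.042)]))
cv2.imwrite("pics/w1.png",a[:,:,::-1])
for s in(1,-1):
  for y in(-40,-60,-80,-100,-120,60,80,100,120):
    print(s,y)
    for t in(0,15,30,46): print("  ",t,solve_ik(tcp_from_spout(spout_goal(),y,t),quat(tool(y,t,s))))
```

```text
[ 0.58 -0.14  0.25] 2.5417
[[318.64 273.21]
 [318.47 217.85]
 [318.28 158.31]]
1 -40
   0 [-0.06  0.64 -0.21  1.79  0.19  0.73 -1.07]
   15 [-0.32  0.56 -0.    1.94  0.44  0.55 -1.39]
   30 [-0.78  0.59  0.44  2.07  0.69  0.37 -1.76]
   46 [-1.24  0.85  0.95  2.19  0.81  0.15 -2.07]
1 -60
   0 [-0.1   0.61 -0.13  1.83  0.12  0.7  -1.34]
   15 [-0.38  0.58  0.07  1.91  0.37  0.63 -1.67]
   30 [-0.72  0.61  0.34  1.97  0.59  0.62 -1.98]
   46 [-1.07  0.77  0.65  2.01  0.67  0.62 -2.19]
1 -80
   0 [-0.15  0.59 -0.05  1.88  0.04  0.67 -1.62]
   15 [-0.42  0.59  0.12  1.89  0.29  0.72 -1.93]
   30 [-0.66  0.65  0.28  1.87  0.46  0.84 -2.17]
   46 [-0.89  0.77  0.44  1.83  0.55  0.97 -2.31]
1 -100
   0 [-0.21  0.57  0.03  1.93 -0.03  0.64 -1.9 ]
   15 [-0.44  0.61  0.16  1.86  0.2   0.81 -2.19]
   30 [-0.61  0.69  0.25  1.77  0.33  1.01 -2.35]
   46 [-0.75  0.82  0.35  1.66  0.4   1.23 -2.43]
1 -120
   0 [-0.28  0.55  0.11  1.98 -0.1   0.61 -2.2 ]
   15 [-0.45  0.62  0.2   1.84  0.08  0.88 -2.43]
   30 [-0.56  0.73  0.26  1.69  0.18  1.16 -2.53]
   46 [-0.66  0.87  0.33  1.52  0.23  1.43 -
[... 1977 characters left out ...]
56 -0.36  2.06 -0.79  0.31 -1.49]
   46 [ 0.62  0.74 -0.83  2.16 -1.45  0.18 -0.63]
-1 80
   0 [-0.38  0.62  0.03  1.83 -0.03  0.69 -2.08]
   15 [-0.12  0.58 -0.14  1.91 -0.3   0.57 -1.74]
   30 [ 0.17  0.6  -0.34  1.97 -0.64  0.54 -1.31]
   46 [ 0.42  0.69 -0.5   2.   -0.95  0.61 -0.88]
-1 100
   0 [-0.33  0.59 -0.05  1.88  0.05  0.67 -1.81]
   15 [-0.06  0.59 -0.23  1.88 -0.22  0.67 -1.47]
   30 [ 0.16  0.65 -0.34  1.87 -0.48  0.75 -1.15]
   46 [ 0.33  0.74 -0.4   1.83 -0.68  0.9  -0.88]
-1 120
   0 [-0.27  0.58 -0.14  1.92  0.13  0.65 -1.54]
   15 [-0.02  0.61 -0.29  1.85 -0.13  0.77 -1.22]
   30 [ 0.14  0.69 -0.36  1.76 -0.33  0.94 -0.98]
   46 [ 0.26  0.81 -0.37  1.67 -0.48  1.15 -0.81]
```

View pics/w1.png

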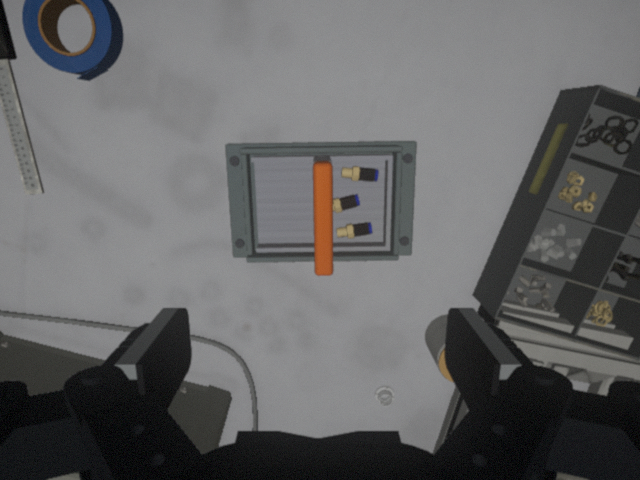

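The bar spans (323,163) to (324,275), about 5 px right of and 3 px below the prediction, so I shift the grasp to about (0.5875,-0.137). The spout (no wall) is on the left and the fittings are at the back wall. I'll pour at yaw -82 deg, spout toward +y, because the wrist can tilt freely there.

Run:
```python
from h import *
np.set_printoptions(precision=3,suppress=True)
q=quat(tool(12,0,1)); p=[.5875,-.1373]
reach(p+[.16],q); move_straight(p+[.062],vel=.08)
s=read_state(); print(s["eef_pos"],s["contact_force"])
grasp(60); s=read_state(); print(s["finger_gap"],s["finger_force"],s["contact_force"],s["eef_pos"])
move_straight(p+[.13],vel=.05); wait(.4)
s=read_state(); print(s["t"],s["eef_pos"],s["finger_gap"],s["finger_force"],s["contact_force"],s["wrist_torque"])
cv2.imwrite("pics/w2.png",read_camera("scene")[200:320,330:490,::-1].repeat(5,0).repeat(5,1))
```

```text
[ 0.588 -0.137  0.063] [ 0.037 -0.067  0.644]
0.012980984713305124 59.44446265697479 [-0.396 -0.119  2.34 ] [ 0.588 -0.137  0.062]
6.925 [ 0.587 -0.137  0.13 ] 0.013246150567017698 58.80397617816925 [-0.211  0.381 -2.618] [ 0.02   0.01  -0.019]
```

View pics/w2.png

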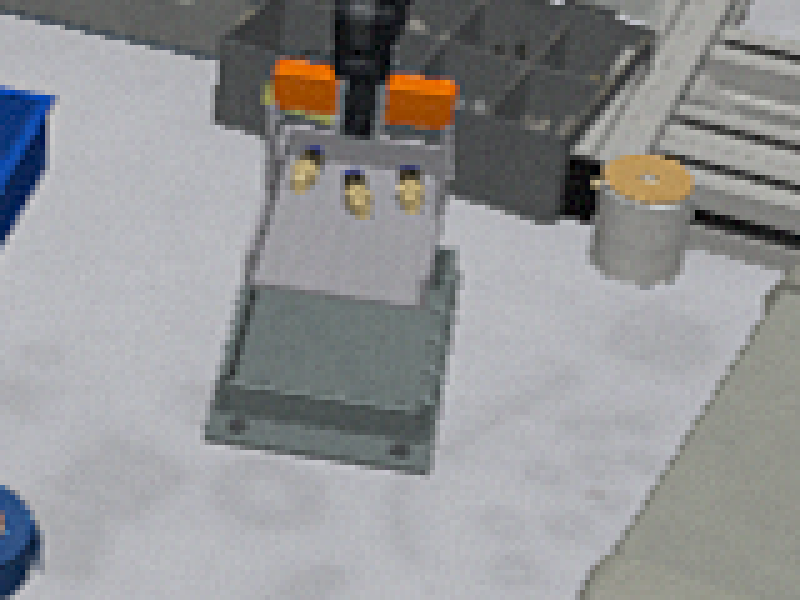

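The tray is up and level, with all three fittings near the back wall at about (305,170), (357,195) and (410,190). Now to carry it over and tip it.

Run:
```python
from h import *
np.set_printoptions(precision=3,suppress=True)
Y=-82; sp=BIN+R.from_euler("z",BY,degrees=True).apply([0,-.03,.085])
st=lambda: (lambda s:print(round(s["t"],2),s["eef_pos"],s["finger_gap"],s["finger_force"],s["contact_force"]))(read_state())
move_straight([.5875,-.1373,.18],vel=.1)
a=tcp_from_spout(sp,Y,0); print(a)
move_straight([a[0],a[1],.19],frame=quat(tool(Y,0,1)),vel=.06); st()
move_straight(a,vel=.08); wait(.3); st()
move_straight(tcp_from_spout(sp,Y,46),frame=quat(tool(Y,46,1)),vel=.025); wait(1.5); st()
cv2.imwrite("pics/t3.png",cv2.resize(read_camera("top")[120:270,230:430,::-1],None,fx=4,fy=4))
cv2.imwrite("pics/s3.png",cv2.resize(read_camera("scene")[170:300,240:440,::-1],None,fx=4,fy=4))
```

```text
[0.604 0.035 0.138]
10.67 [0.604 0.035 0.19 ] 0.013016255014495715 58.80941390991211 [-0.225 -0.033 -1.759]
11.77 [0.605 0.035 0.139] 0.01289208731871162 58.799774050712585 [ 0.263 -0.618 -2.847]
15.92 [0.596 0.091 0.165] 0.013307065519103854 58.96583676338196 [ 0.869 -0.215 -2.121]
```

View pics/t3.png

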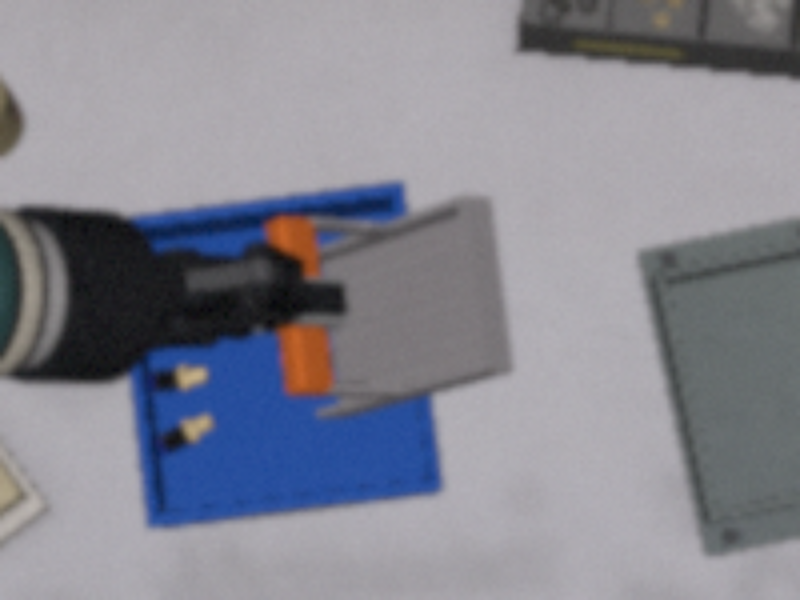

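View pics/s3.png

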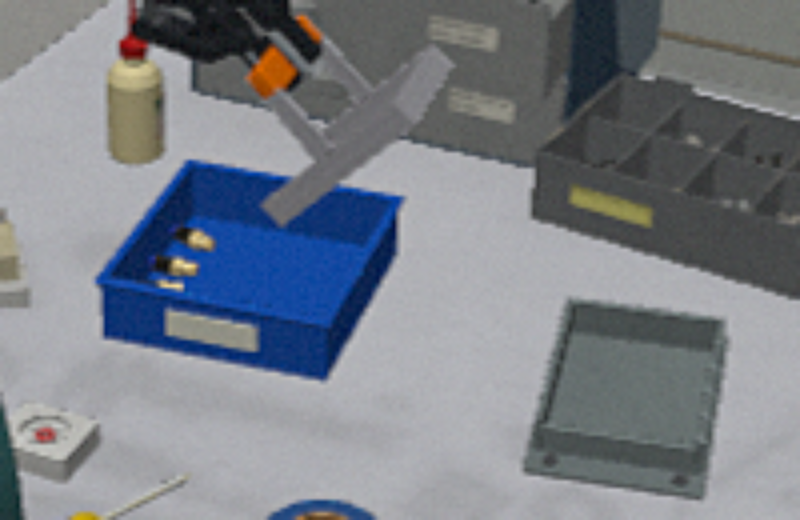

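All three fittings are in the bin, at scene crop (195,238), (175,265) and (168,285). The tray is empty and still at about 45 degrees, with its spout at (280,210) above the bin and touching nothing.

Run:
```python
from workcell import *
wait(.3); print(sign_off())
```

```text
the job is handed in; nothing more can be done
None
```

I've handed the job in: all three fittings are in the bin, and the arm is still holding the empty tray tipped at about 45 degrees over it, clear of bin and dock; sign-off returned no verdict.

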